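# Fallen bottle back on the stirrer, speed set

### The job

The square bottle has toppled off the magnetic stirrer. Stand it upright again in the middle of the stirrer's round plate, setting it down gently (under 40 N), and let go; then turn the stirrer's knob until the pointer on its scale lines up with the set-point mark. Leave the other things on the bench alone.

Things in the scene. Friction and masses are not known exactly. Their poses are not given: they have to be found in the camera images.
- bottle: Square amber bottle, closed: body 46 x 46 mm in section and 104 mm tall, then a neck 24 mm across and a black cap 30 mm across from 118 to 140 mm; about 0.3 kg. Its origin is the centre of its base, its z axis runs from base to cap, its x and y axes are square to its flat sides. At the start it lies on one flat side on the bench (its axis 23 mm up).
- stirrer: Low grey magnetic stirrer fixed to the bench, 170 (x) x 300 (y) mm, housing top 45 mm above the bench. Origin under its centre. On its +y half is the round plate, on its -y half the knob (centre at x -25, y -85 mm) and beyond the knob, at x +48 mm, a scale with a slot 104 mm long along y (from y -23 to -127 mm).
- plate (a point): Centre of the top face of the stirrer's white round plate, 135 mm across, 5 mm above the housing (50 mm above the bench).
- knob_grip (a point): On the axis of the black knob, at the height to grip it: a rotary knob with a straight bar grip, on the stirrer's housing. The bar lies along the stirrer's x axis when knob is 0. The axis is vertical. The bar is 14 mm thick and 46 mm long, its top 7 mm above this point; this point is 37 mm above the housing. A disc 48 mm across lies under the bar, from 23 mm below this point.
- knob (a joint): Angle of the knob in rad, growing clockwise seen from above (range 0 to 4, so the bar's direction is the stirrer's x axis turned clockwise by this angle). It is coupled to the pointer: turning it up moves the pointer toward the stirrer's -y end by somewhere between 15 and 25 mm per rad (watch the pointer). It stays where it is left.
- pointer_tip (a point): Tip of the pointer: a flat dark steel needle 22 mm long and 4 mm wide on the knob's side of the scale slot, its tip at the slot. It slides along the stirrer's y axis, moved only by the knob.
- mark_tip (a point): Tip of the set-point mark: a small dark steel T (crossbar 16 mm, stem 4 mm wide) on the other side of the slot, its stem pointing at the slot. It does not move; at the start it is 20 to 70 mm nearer the stirrer's -y end than the pointer.
- beaker: Bystander: glass beaker, 70 mm across, 90 mm tall, standing; origin at the centre of its base.
- jar: Bystander: white jar, 60 mm across, 70 mm tall, standing; origin at the centre of its base.
- tipbox: Bystander: closed blue box 85 x 120 x 55 mm; origin at the centre of its underside.

How it is judged:
By the outcome, as a careful person would: the job done as asked, in the order asked, and still so for the second after the job is handed in, with the robot touching nothing.
It also fails if it takes over 67 s, if anything falls off the work surface, if the arm or the gripper's body presses on something with over 40 N, if the wrist force passes 120 N, or if a joint passes its speed limit or range.

### The arm

A 6-joint arm with a two-finger parallel gripper is mounted at the origin on the work surface. World frame = base frame: x ahead of the robot, y to its left, z up, the work surface at z = 0. Lengths are in mm, angles in degrees, forces in N, time in s.
With the tool pointing down it reaches from about 325 to 850 mm from the base axis. Payload 4.4 kg.
Tool frame: the origin (TCP) lies midway between the tips of the shut fingers; the grasp point (between the pads) lies 19 mm behind it; z points along the fingers, y is the line along which they close (so a half turn about z gives the same grasp; the last joint's range is limited). The gripper opens to 94 mm and grips with 3 to 60 N. Pads are 16 mm wide; open, the fingers measure 119 mm over their backs; the gripper's body (75 mm by 177 mm) begins 78 mm behind the grasp point.
Start: joints at [-77.321, 11.837, 88.321, -0, 79.842, -8.623], TCP at [208.881, -535.72, 205.447] pointing down, gripper open.
Joint ranges: [-156.59, 156.59], [-49.26, 127.26], [12.9, 141.05], [-63.56, 243.56], [4.71, 150.69], [-161.64, 161.64]. Speed limits (degrees/s): [159.86, 159.86, 180, 180, 180, 180].

### API

Orientations are given as [roll, pitch, yaw] about the fixed x, y, z axes, in that order (R = Rz(yaw) Ry(pitch) Rx(roll)).
In Python, from rig import move_ptp, move_straight, move_joints, gripper_to, wait, inverse_kinematics, state, grab_frame, get_calibration, Unreachable, hand_in gives the robot as it stands. Calls block until the motion is done:
- move_ptp(position, orientation): joint-space move of the TCP to a pose.
- move_straight(position, orientation=None, feed=150): straight line of the TCP; orientation=None keeps the orientation; feed is the mean speed in mm/s.
- move_joints(angles): joint-space move.
- gripper_to(opening): opening from 0.0 (shut) to 1.0 (fully open); the grip force is fixed at half the most; returns when the fingers have stopped.
- wait(seconds).
- inverse_kinematics(position, orientation): joint angles nearest the present ones, or None.
- state(): the state.
- grab_frame(name): name is "scene" or "top" or "wrist"; returns the picture (420x560x3 uint8, red, green, blue); there is no depth.
- get_calibration(name): a dict with "K" (3x3 intrinsics, pixels), "view" (4x4, takes a point from world to camera coordinates); the wrist camera has in their place "mount" (4x4, takes a point from camera to tool coordinates, whose origin is the TCP and whose axes are the flange's). Camera axes: x right, y down, z forward; pixel columns grow to the right and rows downward; lengths in mm; the calibration is good to about 2 mm. A picture is of the moment at which its call begins: read the wrist's pose just before it. get_calibration takes no time and is no camera call.
A pose or a line that the arm cannot do raises Unreachable and nothing moves.
- hand_in(): hands the job in; it is judged then, once.
The state is a dict: "clock": time; "joint_positions": joint angles; "qd": joint speeds; "joint_efforts": joint torques, N m; "tcp_pos": TCP position; "ee_rot": TCP orientation; "force": force on the tool from outside, world axes, zero at the start; "ft_torque": the same for the moment, N m; "finger_gap": opening from 0.0 (shut) to 1.0 (fully open); "finger_force": force on a finger pad.
Only numpy, scipy, OpenCV 4.12 (cv2) and the standard library are available. Lean on these libraries where they do the work, as an engineer would, in place of code of your own. Each camera call takes 0.05 s, during which the arm holds its last target. There are 200 camera calls.

## Working session

There is one attempt and no reset: what is moved stays moved. The work goes in short steps, each a Python script; the robot and the scene stay as the last script left them, time stands still between calls to the robot, and variables do not carry over. Pictures are saved under pics/ and viewed, at most 10 in all, crops included, and the job is handed in when it is done.

```bash
mkdir -p pics; ls; python3 - <<'E'
from rig import *
import cv2,numpy as np
a=grab_frame("top");b=grab_frame("scene")
cv2.imwrite("pics/top.png",a[...,::-1]);cv2.imwrite("pics/scene.png",b[...,::-1])
for n in("top","scene","wrist"):
  print(n,{k:np.round(v,3).tolist() for k,v in get_calibration(n).items() if k in("K","view","mount")})
print(state())
E
```

```text
pics
top {'K': [[382.149, 0.0, 277.259], [0.0, 382.149, 213.676], [0.0, 0.0, 1.0]], 'view': [[0.004, -1.0, 0.009, 153.985], [-0.991, -0.005, -0.136, 619.744], [0.136, -0.008, -0.991, 804.845], [0.0, 0.0, 0.0, 1.0]]}
scene {'K': [[433.443, 0.0, 278.566], [0.0, 433.443, 214.083], [0.0, 0.0, 1.0]], 'view': [[0.591, 0.806, -0.011, -490.853], [0.605, -0.453, -0.655, -236.215], [-0.533, 0.38, -0.756, 1407.072], [0.0, 0.0, 0.0, 1.0]]}
wrist {'K': [[316.126, 0.0, 279.332], [0.0, 316.126, 209.475], [0.0, 0.0, 1.0]], 'mount': [[-0.0, -0.958, -0.287, 85.143], [1.0, 0.0, -0.0, 0.088], [0.0, -0.287, 0.958, -179.582], [0.0, 0.0, 0.0, 1.0]]}
{'clock': 0.1, 'joint_positions': array([-7.73216182e+01,  1.18796478e+01,  8.83956847e+01,  4.50665176e-04,
        7.98410558e+01, -8.62167801e+00]), 'qd': array([-0.05849537, -0.13069414, -0.17238645,  0.09013058,  0.01839569,
        0.05631571]), 'joint_efforts': array([ 6.76511700e-04, -3.71861708e+01, -2.82291931e+01,  7.01175677e-02,
        3.10924184e-02, -5.23238771e-05]), 'tcp_pos': array([ 208.71439866, -535.00896695,  204.41182277]), 'ee_rot': array([-1.79884993e+02, -1.78861229e-02,  2.12999619e+01]), 'force': array([0.90622516, 1.11903772, 0.17431079]), 'ft_torque': array([ 0.02697771, -0.0079057 ,  0.04796439]), 'finger_force': 0.0, 'finger_gap': 1.0000696684184123}
```

View pics/top.png

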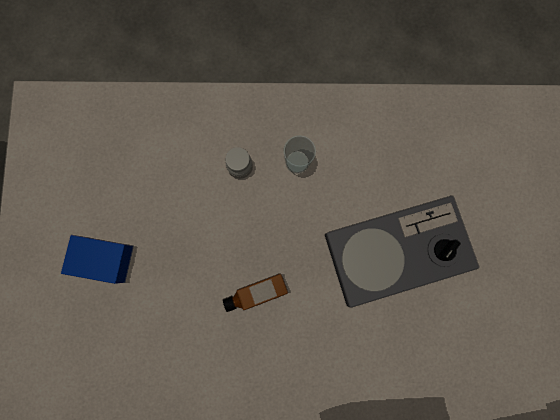

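View pics/scene.png

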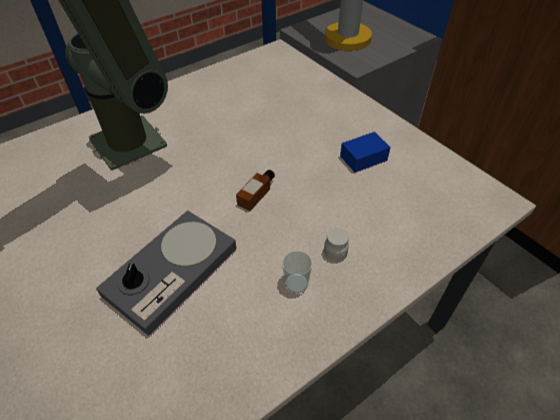

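The top view shows the bottle lying with its base near (286,285) and cap near (230,303). The plate is at about (373,260), the knob at (444,250), the pointer at about (417,228) and the mark at about (430,213). Next I'll measure these from the image.

```bash
cat > h.py <<'E'
from rig import *
import cv2,numpy as np
def ray(name,uv,z):
    c=get_calibration(name);V=np.array(c["view"]);return hit(np.array(c["K"]),np.linalg.inv(V),uv,z)
def hit(K,T,uv,z):
    d=T[:3,:3]@np.linalg.solve(K,[uv[0],uv[1],1.]);o=T[:3,3];return o+d*(z-o[2])/d[2]
def Rm(rpy):
    from scipy.spatial.transform import Rotation as R
    return R.from_euler("xyz",rpy,degrees=True).as_matrix()
def wcam():
    s=state();T=np.eye(4);T[:3,:3]=Rm(s["ee_rot"]);T[:3,3]=s["tcp_pos"]
    im=grab_frame("wrist");c=get_calibration("wrist");return im,np.array(c["K"]),T@np.array(c["mount"])
E
python3 - <<'E'
from h import *
a=cv2.imread("pics/top.png")
hsv=cv2.cvtColor(a,cv2.COLOR_BGR2HSV)
amb=cv2.inRange(hsv,(3,150,40),(20,255,255)); amb[:, :215]=0
amb=cv2.morphologyEx(amb,cv2.MORPH_CLOSE,np.ones((21,21)))
n=np.argwhere(amb)[:,::-1].astype(np.float32)
print(len(n),cv2.minAreaRect(n),n.min(0),n.max(0))
pl=cv2.inRange(hsv,(0,0,110),(180,60,255)); m=np.zeros_like(pl);cv2.circle(m,(373,260),36,255,-1)
print(np.percentile(a[m>0],[5,50,95],axis=0), a[260,373])
g=cv2.cvtColor(a,cv2.COLOR_BGR2GRAY);b=((g>110)&(m>0)).astype(np.uint8)
k,l,st,ce=cv2.connectedComponentsWithStats(b);i=1+st[1:,4].argmax();print(st[i],ce[i],ray("top",ce[i],50))
cr=a[185:315,220:485];cv2.imwrite("pics/c1.png",cv2.resize(cr,None,fx=3,fy=3,interpolation=cv2.INTER_CUBIC))
E
```

```text
1098 ((258.5455627441406, 292.7445983886719), (21.359722137451172, 54.33378982543945), 69.14553833007812) [233. 274.] [287. 309.]
[[ 55.  56.  57.]
 [ 90.  99. 103.]
 [ 94. 104. 107.]] [ 90 100 104]
[343 263   1   2   2] [343.  263.5] [510.12435864  14.62195759  50.        ]
```

View pics/c1.png

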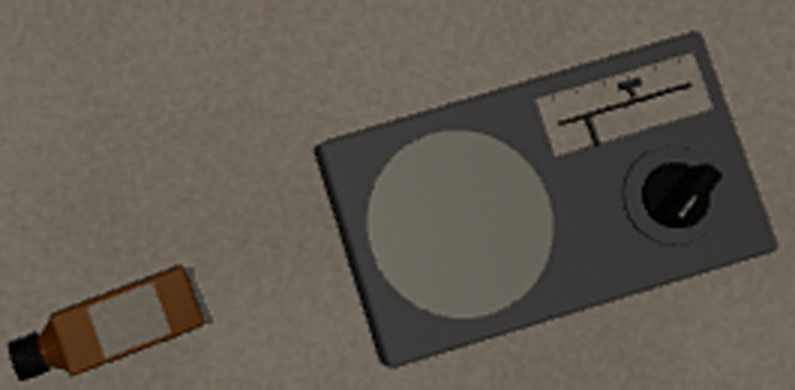

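The crop shows (crop pixels):
- Body top-face corners at about (183,265), (210,322), (50,315) and (72,375).
- Plate spanning about (367–553, 130–318).
- Slot from (558,123) to (691,85), with the pointer at (590,117) and the mark at (632,97).
- Knob bar running from lower left to upper right.

I'll convert these to world positions and look for reachable tilted grasps.

```bash
python3 - <<'E'
from h import *
P=lambda u,v,z:ray("top",(u/3+220-.33,v/3+185-.33),z)
f=lambda p:np.round(p,1)
for n,q,z in[("b1",(183,265),46),("b2",(210,322),46),("s1",(50,315),46),("s2",(72,375),46),("capfar",(14,362),23),("hous TL",(318,146),45),("TR",(698,32),45),("BR",(776,246),45),("BL",(388,366),45),("plate",(460,224),50),("slot0",(558,123),46),("slot1",(691,85),46),("ptr",(588,116),46),("mark",(632,97),46),("bar1",(718,174),89),("bar2",(682,215),89),("cam",(400,200),805)]:
  print(n,f(P(*q,z)))
a=cv2.imread("pics/top.png");hsv=cv2.cvtColor(a,cv2.COLOR_BGR2HSV)
# plate refine
g=cv2.cvtColor(a,cv2.COLOR_BGR2GRAY);b=(g>80).astype(np.uint8);m=np.zeros_like(b);cv2.circle(m,(373,260),34,1,-1)
k,l,st,ce=cv2.connectedComponentsWithStats(b*m);i=1+st[1:,4].argmax();print(st[i],ce[i],f(ray("top",ce[i],50)))
V=np.array(get_calibration("top")["view"]);print("campos",f(-V[:3,:3].T@V[:3,3]))
E
```

```text
b1 [489.3 149.   46. ]
b2 [449.1 129.6  46. ]
s1 [453.6 243.9  46. ]
s2 [411.9 227.5  46. ]
capfar [418.4 271.7  23. ]
hous TL [575.6  50.5  45. ]
TR [ 661.8 -233.3   45. ]
BR [ 504.5 -280.9   45. ]
BL [418.7   2.6  45. ]
plate [519.3 -50.5  50. ]
slot0 [ 593.2 -125.8   46. ]
slot1 [ 621.9 -225.4   46. ]
ptr [ 598.5 -148.1   46. ]
mark [ 612.8 -181.2   46. ]
bar1 [ 553.7 -220.5   89. ]
bar2 [ 525.4 -193.9   89. ]
cam [507.1 148.3 805. ]
[ 342  229   62   62 3035] [372.7937397  259.31499176] [519.4 -50.1  50. ]
campos [504.2 163.8 880.1]
```

```bash
cat >> h.py <<'E'
from scipy.spatial.transform import Rotation as R
B=np.array([469.2,139.3,23.]);A=np.array([-.357,.934,0]);A/=np.linalg.norm(A);Z=np.array([0,0,1.])
PL=np.array([519.4,-50.3,50.]);G=60.
KN=np.array([540.3,-205.,82.])
def pose(g,z,y,back=0):
    z=z/np.linalg.norm(z);m=np.c_[np.cross(y,z),y,z]
    return g+z*(19-back),R.from_matrix(m).as_euler("xyz",degrees=True)
def pick(t,s,back=0):
    t=np.radians(t);return pose(B+A*G+Z*3,-Z*np.cos(t)-A*np.sin(t),s*np.cross(A,Z),back)
def place(t,s,head,dz=0,back=0):
    t,h=np.radians(t),np.radians(head);H=np.array([np.cos(h),np.sin(h),0])
    # A->Z, -Z->H, so lateral grasp offset of +3 along Z -> -H
    return pose(PL+Z*(G+dz)-H*3,H*np.cos(t)-Z*np.sin(t),s*np.cross(Z,-H),back)
E
python3 - <<'E'
from h import *
ik=inverse_kinematics
for t in(30,40,50,60):
  for s in(1,-1):
    p=[ik(*pick(t,s,b)) for b in(0,100)]
    if any(x is None for x in p): print(t,s,"nopick");continue
    print(t,s,"pick",np.round(p[0]))
    for h in range(-180,180,20):
      q=[ik(*place(t,s,h,d,b)) for d,b in((0,0),(60,0),(0,110))]
      if all(x is not None for x in q): print("   ",h,np.round(q[0]),np.round(np.abs(q[0]-p[0]).max()))
E
```

```text
30 1 pick [ 32.  25. 105. -34.  61.  31.]
    -180 [ -10.   55.   57.  -11.  127. -101.] 132.0
    -160 [  -3.   53.   61.  -23.  122. -115.] 145.0
    -140 [   3.   49.   69.  -34.  113. -125.] 156.0
    -120 [   9.   43.   79.  -43.  101. -132.] 163.0
    -100 [  14.   36.   92.  -52.   88. -137.] 167.0
    -80 [  16.   28.  105.  -63.   74. -139.] 169.0
    40 [-50.  17. 124.  70.  67. -47.] 104.0
    60 [-48.  25. 111.  57.  80. -48.] 90.0
    80 [-44.  33.  97.  46.  93. -50.] 81.0
    100 [-38.  40.  84.  37. 104. -55.] 86.0
    120 [-31.  46.  73.  28. 115. -62.] 93.0
    140 [-24.  51.  64.  17. 123. -73.] 103.0
    160 [-17.  54.  58.   3. 127. -86.] 117.0
30 -1 pick [  32.   25.  105.  -34.   61. -149.]
    -180 [-10.  55.  57. -11. 127.  79.] 228.0
    -160 [ -3.  53.  61. -23. 122.  65.] 215.0
    -140 [  3.  49.  69. -34. 113.  55.] 204.0
    -120 [  9.  43.  79. -43. 101.  48.] 197.0
    -100 [ 14.  36.  92. -52.  88.  43.] 193.0
    -80 [ 16.  28. 105. -63.  74.  41.] 191.0
    40 [-50.  17. 124.  70.  67. 133.] 282.0
    60 [-48.  25. 111.  57.  80. 132.] 282.0
    80
[... 3979 characters left out ...]
128.]
    -180 [-11.  33.  78.  -6.  98.  79.] 208.0
    -160 [ -7.  32.  80. -13.  95.  65.] 194.0
    -140 [ -3.  29.  85. -20.  89.  52.] 180.0
    -120 [  1.  25.  91. -26.  81.  39.] 167.0
    -100 [  3.  20.  98. -31.  72.  25.] 154.0
    -80 [  3.  14. 106. -35.  61.  11.] 139.0
    -60 [  1.   8. 114. -36.  48.  -7.] 121.0
    -40 [ -5.   2. 120. -30.  36. -34.] 95.0
    -20 [-13.  -2. 125.  -8.  28. -77.] 57.0
    0 [ -22.   -3.  125.   21.   31. -128.] 75.0
    80 [-33.  18. 102.  29.  75. 146.] 275.0
    100 [-30.  23.  94.  23.  84. 134.] 262.0
    120 [-26.  28.  87.  16.  91. 121.] 249.0
    140 [-21.  31.  82.   9.  95. 107.] 236.0
    160 [-16.  33.  79.   2.  98.  94.] 222.0
```

```bash
python3 - <<'E'
from h import *
t,s=45,1
move_ptp(*pick(t,s,110)); move_straight(pick(t,s)[0],feed=120)
print(state()["force"],state()["clock"])
gripper_to(0.0);x=state();print(x["finger_gap"]*94,x["finger_force"],x["force"],x["clock"])
p=pick(t,s)[0];move_straight(p+[0,0,150],feed=150)
move_ptp(*place(t,s,106.7,60)); 
x=state();print(x["finger_gap"]*94,x["finger_force"],x["force"],x["clock"])
a=grab_frame("scene");b=grab_frame("top")
cv2.imwrite("pics/p1.png",np.hstack([cv2.resize(a[180:340,90:290],None,fx=2,fy=2,interpolation=2),cv2.resize(b[180:340,300:500],None,fx=2,fy=2,interpolation=2)])[...,::-1])
E
```

```text
[-0.45844516  0.88232449  0.66130507] 4.1167
45.945160202462425 29.999965131282806 [-0.70452365  1.10991687  1.16273609] 4.9167
45.61796981623752 29.99980866909027 [ 0.30674593  0.20555792 -3.12833664] 7.375
```

View pics/p1.png

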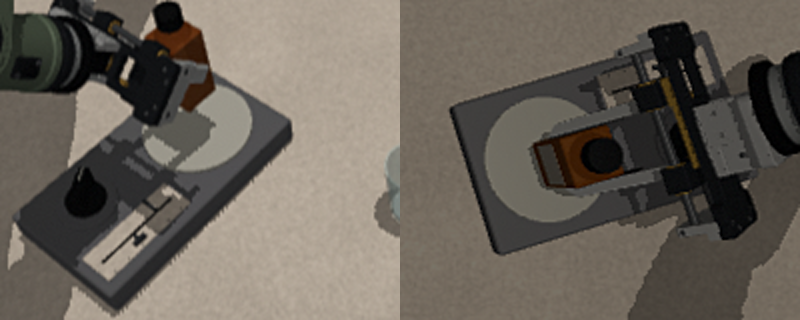

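The bottle is held upright over the plate, with the cap at about (401.5,257.5) in the top view. I'll lower it while watching the force.

```bash
python3 - <<'E'
from h import *
t,s,h=45,1,106.7
print("cap",ray("top",(401.5,257.5),250))
f=lambda:state()["force"][2]
move_straight(place(t,s,h,8)[0],feed=80);wait(.2);f0=f()
d=8
while d>-8:
    d-=.7;move_straight(place(t,s,h,d)[0],feed=15)
    if f()-f0>4: break
print(d,f0,f(),state()["clock"])
wait(.2);print(f());gripper_to(0.9);x=state();print(x["force"],x["clock"])
move_straight(place(t,s,h,d,120)[0],feed=120)
move_ptp(*place(t,s,h,160,200))
q=KN-Z*17+Z*110;th=np.radians(16.7-60)
print(state()["clock"])
b=grab_frame("top");a=grab_frame("scene");cv2.imwrite("pics/top2.png",b[...,::-1])
cv2.imwrite("pics/p2.png",np.hstack([cv2.resize(a[180:340,90:290],None,fx=2,fy=2,interpolation=2),cv2.resize(b[180:340,300:500],None,fx=2,fy=2,interpolation=2)])[...,::-1])
E
```

```text
cap [518.86395442 -45.90886115 250.        ]
-2.500000000000001 -3.254877628053301 4.893579928623827 12.225
5.8732176848432704
[ 0.19120339 -0.40269772 -0.93656642] 13.1833
15.2417
```

View pics/p2.png

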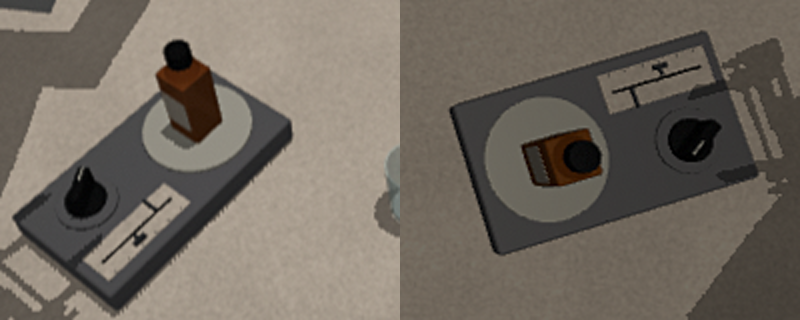

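The bottle stands on the plate, with its cap at about (391.5,259) in the top view. Next I'll check its centring and look at the knob and scale with the wrist camera.

```bash
python3 - <<'E'
from h import *
print("cap",ray("top",(391.5,259),190))
move_ptp(KN+[0,0,100],[180,0,137]);wait(.2)
im,K,T=wcam();np.savez("w1.npz",K=K,T=T);x=state();print(x["joint_positions"].round(1),x["clock"])
cv2.imwrite("pics/w1.png",im[...,::-1])
E
```

```text
cap [517.50313794 -47.73170956 190.        ]
[-29.4  13.4  89.2   0.   77.3 -76.3] 16.5
```

View pics/w1.png

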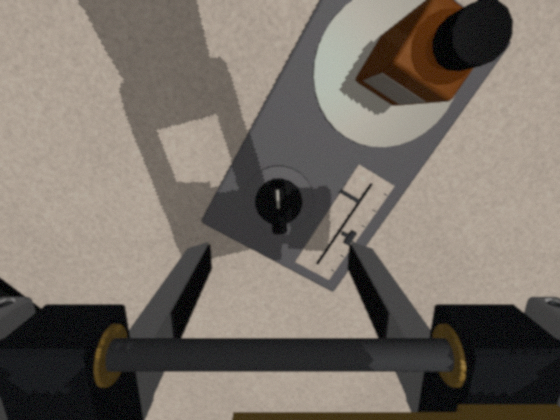

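The bottle is centred within about 3 mm. The wrist view shows the bar vertical at column 279 (rows 185–233), so the tool is aligned with it. The pointer tip is at about (360,203) and the mark stem at about (346,234). I'll rectify the scale into the stirrer frame to measure the gap.

```bash
cat >> h.py <<'E'
SC=np.array([540.2,-115.3]);YAW=np.radians(16.7)
def rect(im,K,T,z=46,x0=15,x1=75,y0=-150,y1=-5,s=4):
    # rows = stirrer x (x1 at top), cols = stirrer y falling
    xs,ys=np.meshgrid(np.arange(x1,x0,-1/s),np.arange(y1,y0,-1/s),indexing="ij")
    c,n=np.cos(YAW),np.sin(YAW)
    W=np.stack([SC[0]+c*xs-n*ys,SC[1]+n*xs+c*ys,np.full_like(xs,z),np.ones_like(xs)],-1)
    C=W@np.linalg.inv(T).T; u=C[...,:3]@K.T
    return cv2.remap(im,(u[...,0]/u[...,2]).astype(np.float32),(u[...,1]/u[...,2]).astype(np.float32),cv2.INTER_CUBIC)
E
python3 - <<'E'
from h import *
d=np.load("w1.npz");im=cv2.imread("pics/w1.png")
for q,z in[((278,183),89),((280,233),89),((279,200),66)]:print(hit(d["K"],d["T"],q,z).round(1))
r=rect(im,d["K"],d["T"]);cv2.imwrite("pics/r1.png",r);print(r.shape)
E
```

```text
[ 522.5 -188.6   89. ]
[ 558.  -219.4   89. ]
[ 538.9 -202.7   66. ]
(240, 580, 3)
```

View pics/r1.png

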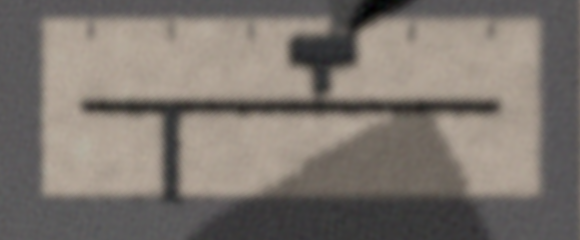

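Rectified, the slot spans columns 83–498 at x≈48.7, which agrees with the given geometry apart from about 2.7 mm in y. The pointer is at column 171 and the mark stem at column 320, so the gap is 37.2 mm. I'll make a first turn of 85° and then measure.

```bash
cat >> h.py <<'E'
KC=np.array([540.4,-204.6,66.])
def turn(y0,y1,n=3):
    move_ptp(KC+[0,0,60],[180,0,y0]);gripper_to(.45);move_straight(KC,feed=80)
    print("down",state()["force"].round(1));gripper_to(0.);x=state()
    print("grip",x["finger_gap"]*94,x["force"].round(1))
    for y in np.linspace(y0,y1,n+1)[1:]:
        move_ptp(KC,[180,0,y]);print(state()["force"].round(1),state()["ft_torque"].round(2))
    wait(.2);gripper_to(.45);move_straight(KC+[0,0,60],feed=100)
def meas(tag,yaw=137):
    move_ptp(KC+[0,0,116],[180,0,yaw]);wait(.2);im,K,T=wcam();cv2.imwrite(f"pics/{tag}w.png",im[...,::-1])
    r=rect(im[...,::-1].copy(),K,T);cv2.imwrite(f"pics/{tag}.png",r)
    g=cv2.cvtColor(r,cv2.COLOR_BGR2GRAY).astype(float);print(tag,state()["clock"]);return g
def centre(g,r0,r1,lo,hi):   # dark blob centre column, background removed by a local median
    p=g[r0:r1].mean(0);b=cv2.medianBlur(p[None].astype(np.uint8),61)[0].astype(float)
    w=np.clip(b-p-12,0,None);w[:lo]=0;w[hi:]=0;i=w.argmax();s=slice(max(i-12,0),i+13)
    return (w[s]*np.arange(len(w))[s]).sum()/w[s].sum(),w[i]
E
python3 - <<'E'
from h import *
g=cv2.imread("pics/r1.png",0).astype(float);print(centre(g,125,185,60,480),centre(g,80,92,60,480))
turn(137,52)
g=meas("r2");print(centre(g,125,185,60,480),centre(g,80,92,60,480))
E
```

```text
(np.float64(170.59129445011382), np.float64(89.06666666666666)) (np.float64(321.005550012472), np.float64(86.58333333333334))
down [ 0.2  0.1 -0.4]
grip 13.629245603168302 [-5.2 -4.9  3.6]
[-4.7 -3.3  3.7] [-0.53  0.69  0.29]
[-2.3 -3.1  3.4] [-0.66  0.33  0.23]
[ 1.3 -5.4  1.8] [-0.93 -0.15  0.13]
r2 26.3333
(np.float64(294.86628556622566), np.float64(75.71666666666667)) (np.float64(321.42576393748544), np.float64(96.5))
```

View pics/r2.png

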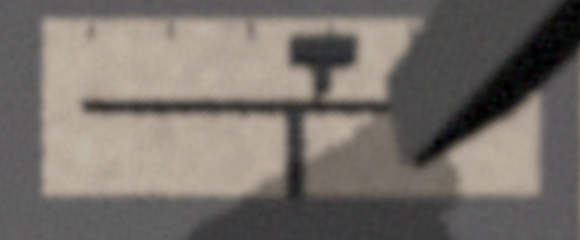

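The pointer moved 31.1 mm over 85° (20.9 mm/rad), leaving 6.6 mm, which is 18.1°.

```bash
python3 - <<'E'
from h import *
turn(52,33.9,1)
g=meas("r3")
for a in((112,135),(150,185),(80,92)):print(centre(g,*a,60,480))
E
```

```text
down [ 0.3 -0.3  0.5]
grip 13.835691411999264 [ 4.6 -3.8 -1.5]
[ 5.3 -4.7 -2.5] [-0.99 -1.05 -0.44]
r3 35.6
(np.float64(319.38502768080684), np.float64(86.47826086956522))
(np.float64(320.8088700049161), np.float64(58.91428571428571))
(np.float64(321.49790478407635), np.float64(93.25))
```

View pics/r3.png

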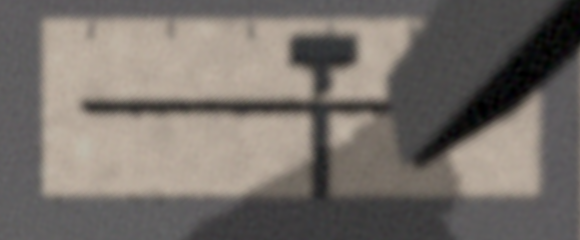

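The pointer (column 320) and mark (column 321.3) agree within about 0.4 mm. I'll take one last look at the whole scene.

```bash
python3 - <<'E'
from h import *
move_straight(KC+[0,0,200],feed=150)
cv2.imwrite("pics/fin.png",grab_frame("scene")[...,::-1])
E
```

```text
(no output)
```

View pics/fin.png

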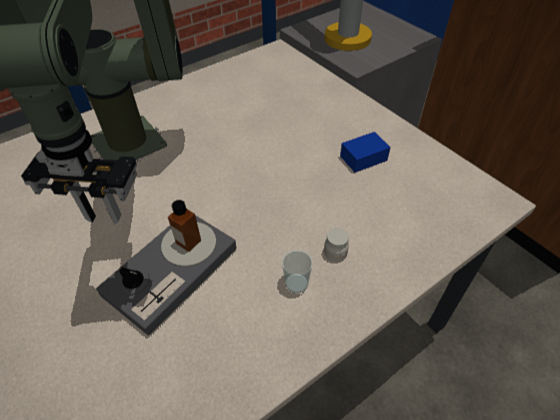

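The bottle stands at about (185,228) on the plate, the pointer meets the mark, the bystanders haven't moved and the arm is clear.

```bash
python3 -c "
from rig import *
print(hand_in())"
```

```text
the job is handed in; nothing more can be done
None
```

I handed the job in: the bottle stands upright within about 3 mm of the plate's centre, set down with about 9 N, and the pointer lines up with the set-point mark to within about 0.4 mm; the beaker, jar and tip box were not moved.

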